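# Lock the lever on the measuring fixture with an R-clip

## Task

Secure the lever on the measuring fixture: take the large R-clip (the larger of the two) out of the black rack and, keeping it upright, push its straight leg down through the cross-hole of the fixture's shaft until its bent leg has ridden over the shaft and snapped round it. Let go of the clip and leave the small R-clip standing in the rack.

Things in the scene. Friction and masses are not known exactly. Their poses are not given: they have to be found in the camera images.
- clip_head (a point): Centre of the large R-clip's coil, a disc 25 mm across, 14 mm thick along y: grip its flat faces. Clip of 7 mm steel wire, 124 mm tall, 90 g, upright, legs in one of 3 pockets (62 mm apart) of the black rack (200x50 mm, 40 high); the others hold a small R-clip and a U-pin. z up, y across the clip, x from straight to bent leg. Straight leg: x = -9, y = 0 mm, down to z = -111.5
- bent_leg (a joint): Swing of the clip's sprung bent leg out from the coil, rad: 0 at rest, 0.1 to 0.25 passing the shaft, under 0.08 again once snapped on; pushing on takes about 4 to 10 N. In the clip's x-z plane it is pinched in at z = -41 mm, bulges to x = 12 at z = -60, is pinched to x = -1 at z = -76 and flares to x = 18 at its tip, z = -108.
- cross_hole (a point): Middle of the vertical cross-hole, on the axis of the fixed level shaft (36 mm thick, along y), 90 mm above the table. Hole 14 mm along x (mouth 20) and along y. Free end 30 mm to +y, lever hub from 22 mm to -y; nothing near is over 28 mm above the axis. Seated clip: in the x-z plane, bent leg on either side, straight leg in the hole, head about 59 mm above the axis (hard stop).
- small_head (a point): Centre of the coil of the small R-clip (same shape, 77 mm tall), a bystander that stays standing in its pocket of the rack.

How it is judged:
At the end, for the whole second after the job is handed in: The large R-clip's straight leg is in the cross-hole (axis within 10 mm across, 12 mm along the shaft), its head centre 49 to 69 mm above the shaft axis, upright and square to the shaft within 20 degrees, bent leg sprung back below 0.1 rad, at rest; the small clip not moved by 30 mm (x of cross_hole in the frame of clip_head between -0.019 and 0.001 m and y of cross_hole in the frame of clip_head between -0.012 and 0.012 m and z of cross_hole in the frame of clip_head between -0.069 and -0.049 m and angle between the y axis of clip_head and the y axis of cross_hole, either way round below 0.35 rad and angle between the z axis of clip_head and the z axis of cross_hole, either way round below 0.35 rad and value of joint bent_leg below 0.1 rad and linear speed of clip below 0.02 m/s); the robot touches nothing.
It fails at once if the small R-clip is moved more than 30 mm from where it stood (distance of small_head from where it was at the start of the episode above 0.03 m).
It also fails if it takes over 45 s, if anything falls off the work surface, if the arm or the gripper's body presses on something with over 40 N, if the wrist force passes 120 N, or if a joint passes its speed limit or range.

## Robot

A 6-joint arm with a two-finger parallel gripper is mounted at the origin on the work surface. World frame = base frame: x ahead of the robot, y to its left, z up, the work surface at z = 0. Lengths are in m, angles in rad, forces in N, time in s.
With the tool pointing down it reaches from about 0.3 to 0.775 m from the base axis. Payload 14.6 kg.
Tool frame: the origin (TCP) lies midway between the tips of the shut fingers; the grasp point (between the pads) lies pinch_z behind it (pinch_z is the distance from the TCP to the grasp point, in m); x points along the fingers, y is the direction in which the jaws open and shut, and the axes are right-handed (so a half turn about x gives the same grasp; the last joint's range is limited). The gripper opens to 94 mm and grips with 3 to 60 N. Pads are 16 mm wide; open, the fingers measure 119 mm over their backs; the gripper's body (75 mm by 177 mm) begins 78 mm behind the grasp point.
Start: joints at [1.201, 0.3, 1.521, -0, 1.321, -0.067], TCP at [0.164, 0.525, 0.176] pointing down, gripper open.
Joint ranges: [-3.03, 3.03], [-0.79, 2.21], [0.23, 2.52], [-1.04, 4.18], [0, 3.07], [-2.55, 2.55]. Speed limits (rad/s): [2.22, 2.22, 2.57, 3.14, 3.14, 3.14].

## Interface

Orientations are given as a 3x3 rotation matrix whose columns are the frame's x, y, z axes.
In Python, from cell import * gives the robot as it stands.
- The arm moves only by the tool move_arm, never from a script. Its argument "moves" is a list of rows, each an object of numbers: "hand": the opening, from -1 (shut) to 1 (fully open); "dx", "dy", "dz": the shift along the tool's x, y, z in units of 75 mm (1.0 is 75 mm); "turn": the turn about the tool's x in units of pi/4 rad (1.0 is pi/4 rad). A call has 1 to 12 rows; each row shifts and turns the commanded pose from where the row before left it, along the tool's axes as they then stand; what a row does not reach is not made up. A row lasts 1/12 s, in which the tool goes at most 41.7 mm and 7.16 degrees, less where a joint would pass 70% of its speed; a pose out of reach is approached as far as the arm can. A call with a number of a shift or a turn outside -1 to 1 is refused whole. A call with a gripper value outside its range is refused whole. The fingers move at their own pace and stop on an object; "squeeze" is the grip in N (left out, the last holds). Time passes only in rows, so rows that do not move let the fingers close. It gives the time, the measured TCP pose, the force and the opening at its end, in the units of the state.
- observe(): the state, without advancing time (a new reading comes with each control period).
- camera(name): name is "scene" or "top" or "wrist"; returns the picture (480x640x3 uint8, red, green, blue); there is no depth.
- get_calibration(name): a dict with "fx", "fy", "cx", "cy" (pixels), "origin" and "attitude" of the camera in the world. Camera axes: x right, y down, z forward; pixel columns grow to the right and rows downward; lengths in m; the calibration is good to about 2 mm. A picture is of the moment at which its call begins: read the wrist's pose just before it. get_calibration takes no time and is no camera call; for the wrist camera it gives the pose at the moment of the call.
- sign_off(): hands the job in, once; it reports no verdict.
The state is a dict: "t": time; "joint_positions": joint angles; "joint_velocities": joint speeds; "tau": joint torques, N m; "eef_pos": TCP position; "ee_rot": TCP orientation; "force": force on the tool from outside, world axes, zero at the start; "moment": the same for the moment, N m; "width": finger opening in m.
Only numpy, scipy, OpenCV 4.12 (cv2) and the standard library are available. Lean on these libraries where they do the work, as an engineer would, in place of code of your own. Each camera call takes 0.05 s, during which the arm holds its last target.

## Working session

There is one attempt and no reset: what is moved stays moved. The work goes in short steps, Python scripts to look and compute and a tool call to move; the robot and the scene stay as the last step left them, time stands still between calls to the robot, and variables do not carry over. Pictures are saved under pics/ and viewed, and the job is handed in when it is done.

Besides the shell and the picture viewer there is one more tool, called after "Request:" by a JSON object that holds its "api" and its "payload", one argument or row to a line. move_arm: Moves the arm, as the interface text tells. Its arguments: {"type":"object","properties":{"moves":{"type":"array","items":{"type":"object","properties":{"hand":{"type":"number"},"dx":{"type":"number"},"dy":{"type":"number"},"dz":{"type":"number"},"turn":{"type":"number"}}}},"squeeze":{"type":"number"}},"required":["moves"]}

```bash
mkdir -p pics; ls; python3 - <<'E'
from cell import *
import cv2
s=observe()
for k,v in s.items(): print(k,v)
for n in ["scene","top","wrist"]:
    print(n,get_calibration(n)); im=camera(n); cv2.imwrite(f"pics/a_{n}.png",im[:,:,::-1])
E
```

```text
pics
t 0.0
joint_positions [ 1.20139141e+00  3.00455905e-01  1.52157981e+00  9.88453926e-06
  1.32068131e+00 -6.66094218e-02]
joint_velocities [-6.72453580e-04 -3.83724198e-04 -6.56445117e-05 -1.74595847e-03
 -2.29064834e-05  4.84577436e-04]
tau [ 1.21761304e-04 -5.31815600e+01 -3.52730441e+01  7.07505690e-02
  2.44396337e-02 -5.34458502e-05]
eef_pos [0.16390421 0.52470561 0.17519522]
ee_rot [[-4.14897458e-04  2.98191796e-01  9.54505883e-01]
 [-1.04506704e-03  9.54505315e-01 -2.98192072e-01]
 [-9.99999368e-01 -1.12124177e-03 -8.43914108e-05]]
force [ 0.13599992 -0.47514321 -0.68562543]
moment [ 0.02640327  0.07588621 -0.03851644]
width 0.0939080451016544
scene {'fx': 583.4547953950515, 'fy': 583.4547953950515, 'cx': 325.1498711905009, 'cy': 237.68419254355052, 'origin': array([ 1.17488047, -0.05919164,  0.55760126]), 'attitude': array([[ 0.15338837,  0.5372443 , -0.82936154],
       [ 0.98792318, -0.10197753,  0.11665489],
       [-0.02190406, -0.837239  , -0.54639827]])}
top {'fx': 461.8821314476609, 'fy': 461.8821314476609, 'cx': 325.41305003834094, 'cy': 243.1043499429174, 'origin': array([0.4162939 , 0.02346665, 0.87940422]), 'attitude': array([[ 0.01575213, -0.9863635 ,  0.16382588],
       [-0.99982438, -0.01387475,  0.01259766],
       [-0.01015283, -0.16399555, -0.98640883]])}
wrist {'fx': 339.74871660772186, 'fy': 339.74871660772186, 'cx': 318.28788419045736, 'cy': 239.20983840446746, 'origin': array([0.09258023, 0.54548871, 0.38434327]), 'attitude': array([[ 0.29667949,  0.92301124,  0.24501333],
       [ 0.95497539, -0.28626189, -0.07794952],
       [-0.00181031,  0.25710773, -0.96638105]])}
```

View pics/a_scene.png

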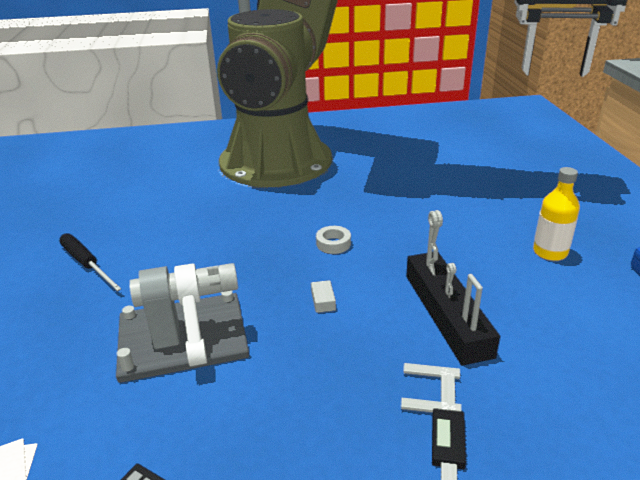

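View pics/a_top.png

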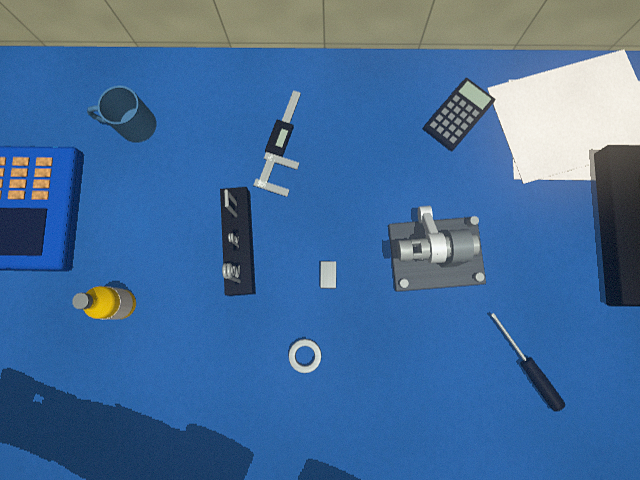

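View pics/a_wrist.png

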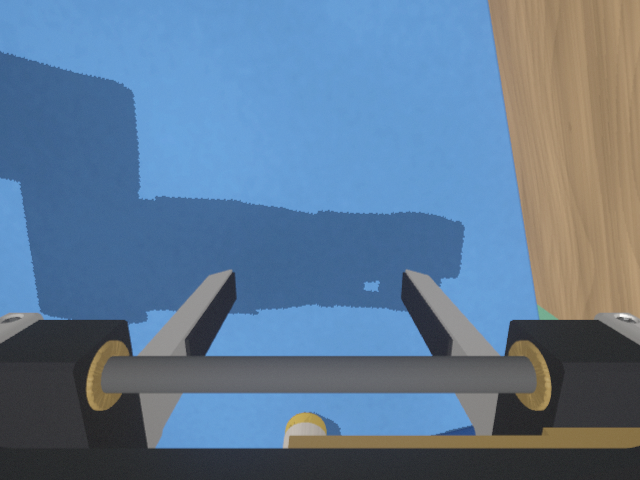

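The scene view shows the black rack at about (450,310), with the large clip at (434,240) and the fixture at (185,310). In the top view the large clip is near (231,270), the small clip near (233,240) and the cross-hole near (418,247). I'll zoom in on these.

```bash
python3 - <<'E'
import cv2,numpy as np
t=cv2.imread("pics/a_top.png"); s=cv2.imread("pics/a_scene.png")
z=lambda im,x,y,w,h,k:cv2.resize(im[y:y+h,x:x+w],None,fx=k,fy=k,interpolation=cv2.INTER_CUBIC)
cv2.imwrite("pics/z1.png",np.hstack([z(t,205,180,65,120,5),z(t,380,195,90,120,5)]))
cv2.imwrite("pics/z2.png",np.hstack([z(s,400,200,100,165,3),z(s,115,220,140,165,3)]))
E
```

```text
(no output)
```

View pics/z1.png

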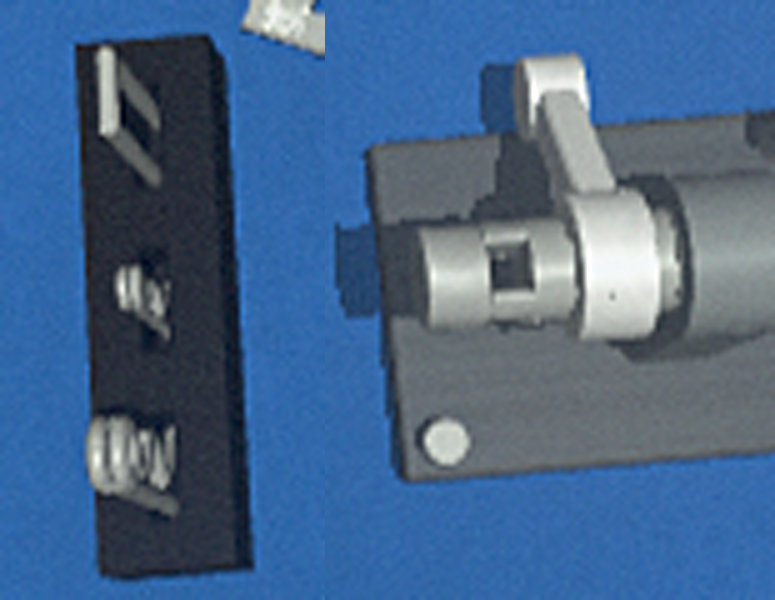

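View pics/z2.png

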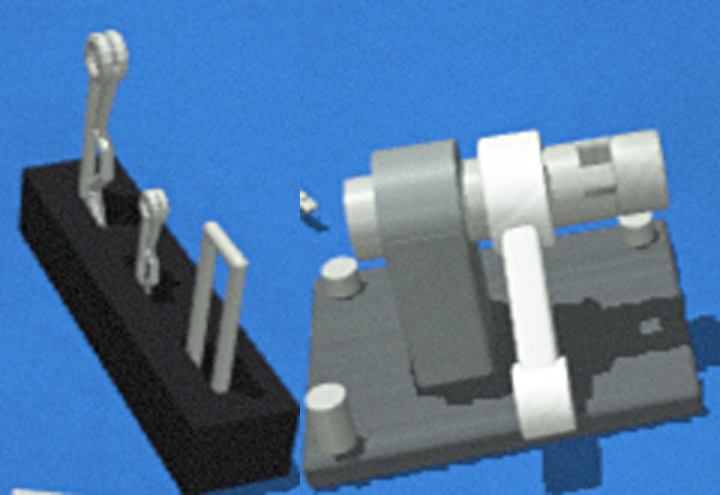

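```bash
python3 - <<'E'
import cv2,numpy as np
import cell; print([n for n in dir(cell) if not n.startswith('__')], getattr(cell,'pinch_z',None))
t=cv2.imread("pics/a_top.png"); s=cv2.imread("pics/a_scene.png")
z=lambda im,x,y,w,h,k:cv2.resize(im[y:y+h,x:x+w],None,fx=k,fy=k,interpolation=cv2.INTER_NEAREST)
cv2.imwrite("pics/z3.png",np.hstack([z(t,215,255,40,40,9),z(t,395,230,40,40,9)]))
cv2.imwrite("pics/z4.png",np.hstack([z(s,420,205,36,72,8),z(s,190,255,54,72,8)]))
E
```

```text
['IKError', 'camera', 'get_calibration', 'observe', 'pinch_z', 'sign_off'] 0.0188
```

View pics/z3.png

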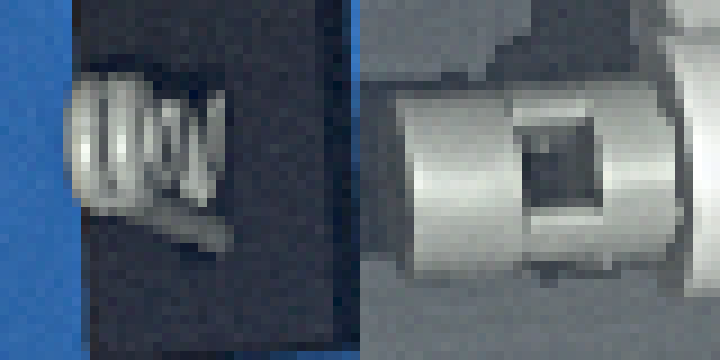

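View pics/z4.png

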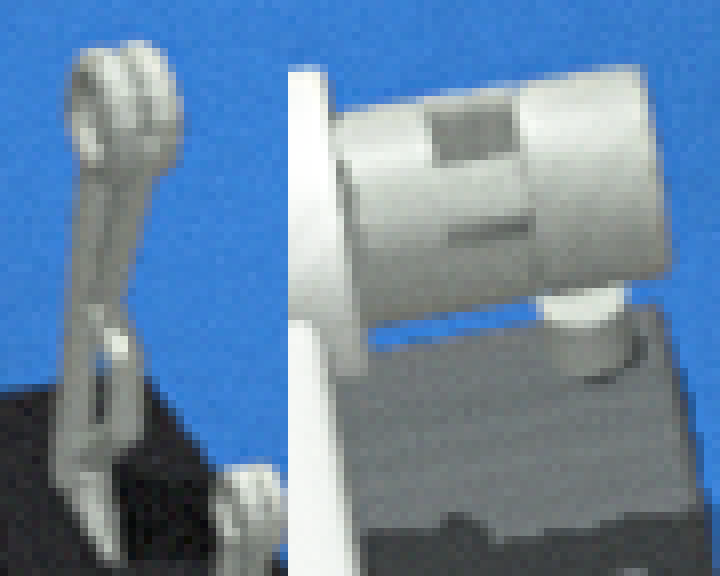

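```bash
cat > h.py <<'E'
import numpy as np
from cell import *
def ray(n,u,v,c=None):
    c=c or get_calibration(n); d=np.array([(u-c['cx'])/c['fx'],(v-c['cy'])/c['fy'],1.])
    d=c['attitude']@d; return c['origin'],d/np.linalg.norm(d)
def onz(n,u,v,z,c=None):
    o,d=ray(n,u,v,c); return o+d*(z-o[2])/d[2]
def tri(a,b):
    (o1,d1),(o2,d2)=a,b
    k=np.linalg.lstsq(np.c_[d1,-d2],o2-o1,rcond=None)[0]
    p,q=o1+k[0]*d1,o2+k[1]*d2
    return (p+q)/2,np.linalg.norm(p-q)
E
python3 - <<'E'
from h import *
import numpy as np
np.set_printoptions(precision=4,suppress=True)
P=lambda zx,zy,k,x,y:(x+zx/k-.5,y+zy/k-.5)
print("head",tri(ray("top",*P(105,142,9,215,255)),ray("scene",*P(123,110,8,420,205))))
for z in(.12,.14,.15): print(z,onz("top",*P(105,142,9,215,255),z),onz("scene",*P(123,110,8,420,205),z))
print("hole", onz("top",*P(202,165,9,395,230),.105))
# scene mouth: left-top (430,108) right-top(515,95), lower (535,235)/(447,245) ; minus 288
m=np.mean([(430,108),(515,95),(535,225),(445,235)],0)
print("hole scene",onz("scene",*P(m[0]-288,m[1],8,190,255),.105))
# shaft edges top view, free end left
for a in [(412,82),(668,82),(418,272),(680,262)]: print("shaft edge",a,onz("top",*P(a[0]-360,a[1],9,395,230),.09))
# rack corners, top of rack z .04
for n,z,c in [("top",.04,[(221,188),(247,187),(225,295.5),(250,294)])]:
    for q in c: print("rack",onz(n,*q,z))
E
```

```text
head (array([0.4942, 0.1956, 0.1229]), np.float64(0.0007446549436254196))
0.12 [0.4945 0.1966 0.12  ] [0.4896 0.1969 0.12  ]
0.14 [0.4925 0.1921 0.14  ] [0.5209 0.1852 0.14  ]
0.15 [0.4915 0.1898 0.15  ] [0.5366 0.1793 0.15  ]
hole [ 0.539  -0.1218  0.105 ]
hole scene [ 0.5491 -0.1189  0.105 ]
shaft edge (412, 82) [ 0.5571 -0.096   0.09  ]
shaft edge (668, 82) [ 0.5578 -0.1452  0.09  ]
shaft edge (418, 272) [ 0.5203 -0.0968  0.09  ]
shaft edge (680, 262) [ 0.5229 -0.1468  0.09  ]
rack [0.6582 0.2326 0.04  ]
rack [0.6607 0.1836 0.04  ]
rack [0.4569 0.2146 0.04  ]
rack [0.4603 0.1694 0.04  ]
```

Triangulating gives the head at (0.494, 0.196, 0.123), with a 0.7 mm gap between the two rays. The height fits a leg of 111.5 mm plus the pocket floor. The rack yaw is about +4.6°, the bent leg is on the +x side, and the hole is at about (0.540, -0.121). I'll rise, turn and move above the clip.

Request:
{"api": "move_arm", "payload": {
  "moves": [
    {"dx": -0.25,"turn": -0.122,"hand": 1},
    {"dx": -0.25,"turn": -0.122,"hand": 1},
    {"dx": -0.25,"turn": -0.122,"hand": 1},
    {"dx": -0.25,"turn": -0.122,"hand": 1}
  ]
}}

```text
validation failed for argument at $.mo...
```

Request:
{"api": "move_arm", "payload": {
  "moves": [
    {"dz": 0.33,"dy": -0.38},
    {"dz": 0.33,"dy": -0.38},
    {"dz": 0.33,"dy": -0.38},
    {"dz": 0.33,"dy": -0.38},
    {"dz": 0.33,"dy": -0.38},
    {"dz": 0.33,"dy": -0.38},
    {"dz": 0.33,"dy": -0.38},
    {"dz": 0.33,"dy": -0.38},
    {"dz": 0.33,"dy": -0.38},
    {"dz": 0.33,"dy": -0.38},
    {"dz": 0.33,"dy": -0.38},
    {"dz": 0.33,"dy": -0.38}
  ]
}}

```text
validation failed for argument at $.mo...
```

```bash
python3 - <<'E'
from h import *
import cv2,numpy as np
np.set_printoptions(precision=4,suppress=True)
s=observe(); print(s['t'],s['joint_positions'],s['eef_pos'],s['ee_rot'],s['width'])
c=get_calibration("wrist"); print(c); np.save("c1.npy",c,allow_pickle=True)
cv2.imwrite("pics/b_wrist.png",camera("wrist")[:,:,::-1])
def pix(p): q=c['attitude'].T@(np.array(p)-c['origin']); return c['cx']+c['fx']*q[0]/q[2],c['cy']+c['fy']*q[1]/q[2]
print(pix([.494,.1956,.123]))
E
```

```text
0.15 [ 1.2014  0.3003  1.5214 -0.      1.3207 -0.0666] [0.1639 0.5248 0.1753] [[-0.0003  0.2981  0.9545]
 [-0.0008  0.9545 -0.2981]
 [-1.     -0.0008 -0.    ]] 0.09395086303314291
{'fx': 339.74871660772186, 'fy': 339.74871660772186, 'cx': 318.28788419045736, 'cy': 239.20983840446746, 'origin': array([0.0926, 0.5455, 0.3844]), 'attitude': array([[ 0.2967,  0.923 ,  0.2451],
       [ 0.955 , -0.2863, -0.0778],
       [-0.0016,  0.2571, -0.9664]])}
(np.float64(125.50225473211245), np.float64(601.6273480754746))
```

View pics/b_wrist.png

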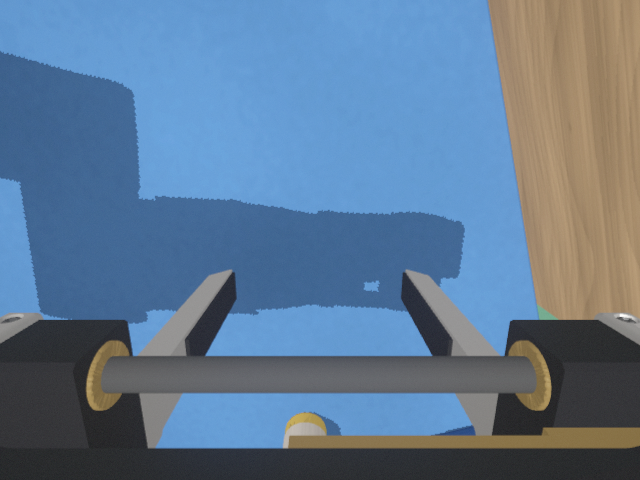

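The calls were refused, so the arm hasn't moved and the picture is unchanged. I'll try again with every field filled in.

Request:
{"api": "move_arm", "payload": {
  "moves": [
    {"dx": -0.25,"dy": 0,"dz": 0,"turn": -0.122,"hand": 1},
    {"dx": -0.25,"dy": 0,"dz": 0,"turn": -0.122,"hand": 1},
    {"dx": -0.25,"dy": 0,"dz": 0,"turn": -0.122,"hand": 1},
    {"dx": -0.25,"dy": 0,"dz": 0,"turn": -0.122,"hand": 1}
  ],
  "squeeze": 50
}}

```text
t: 0.53
eef_pos: [0.1639, 0.5248, 0.2514]
ee_rot: [[-0.0, -0.085, 0.996], [-0.0, 0.996, 0.085], [-1.0, -0.0, -0.0]]
force: [-0.4, 0.4, 0.2]
width: 0.0941
```

Request:
{"api": "move_arm", "payload": {
  "moves": [
    {"dx": 0,"dy": -0.39,"dz": 0.33,"turn": 0,"hand": 1},
    {"dx": 0,"dy": -0.39,"dz": 0.33,"turn": 0,"hand": 1},
    {"dx": 0,"dy": -0.39,"dz": 0.33,"turn": 0,"hand": 1},
    {"dx": 0,"dy": -0.39,"dz": 0.33,"turn": 0,"hand": 1},
    {"dx": 0,"dy": -0.39,"dz": 0.33,"turn": 0,"hand": 1},
    {"dx": 0,"dy": -0.39,"dz": 0.33,"turn": 0,"hand": 1},
    {"dx": 0,"dy": -0.39,"dz": 0.33,"turn": 0,"hand": 1},
    {"dx": 0,"dy": -0.39,"dz": 0.33,"turn": 0,"hand": 1},
    {"dx": 0,"dy": -0.39,"dz": 0.33,"turn": 0,"hand": 1},
    {"dx": 0,"dy": -0.39,"dz": 0.33,"turn": 0,"hand": 1},
    {"dx": 0,"dy": -0.39,"dz": 0.33,"turn": 0,"hand": 1},
    {"dx": 0,"dy": -0.39,"dz": 0.33,"turn": 0,"hand": 1}
  ]
}}

```text
t: 1.53
eef_pos: [0.4893, 0.1973, 0.2508]
ee_rot: [[0.0, -0.08, 0.997], [0.0, 0.997, 0.08], [-1.0, 0.0, 0.0]]
force: [-0.2, 1.8, -0.0]
width: 0.0943
```

```bash
python3 - <<'E'
from h import *
import cv2,numpy as np
np.set_printoptions(precision=4,suppress=True)
s=observe(); print(s['t'],s['joint_positions'],s['eef_pos'],s['ee_rot'],s['width'])
c=get_calibration("wrist"); np.save("c1.npy",c,allow_pickle=True)
cv2.imwrite("pics/c_wrist.png",camera("wrist")[:,:,::-1])
def pix(p): q=c['attitude'].T@(np.array(p)-c['origin']); return c['cx']+c['fx']*q[0]/q[2],c['cy']+c['fy']*q[1]/q[2]
print(pix([.494,.1956,.123]),pix([.494,.1956,.135]))
E
```

```text
1.5333 [ 0.3139  0.2021  1.4693  0.0001  1.4701 -1.3374] [0.4893 0.1973 0.2508] [[ 0.     -0.0803  0.9968]
 [ 0.0001  0.9968  0.0803]
 [-1.      0.0001  0.    ]] 0.09425803320032357
(np.float64(318.02325032097065), np.float64(229.69650152349925)) (np.float64(318.00383817475335), np.float64(232.49873792710477))
```

View pics/c_wrist.png

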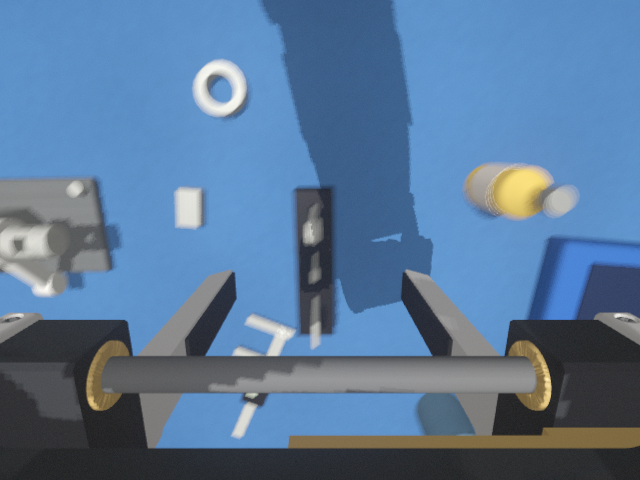

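```bash
python3 - <<'E'
from h import *
import cv2,numpy as np
np.set_printoptions(precision=4,suppress=True)
s=observe(); print(s['t'],s['eef_pos'],s['ee_rot'])
c=get_calibration("wrist"); print(c)
im=camera("wrist")[:,:,::-1]; cv2.imwrite("pics/d_wrist.png",im)
cv2.imwrite("pics/d_z.png",np.hstack([cv2.resize(im[180:350,275:355],None,fx=3.5,fy=3.5,interpolation=cv2.INTER_CUBIC),cv2.resize(im[170:340,0:130],None,fx=3.5,fy=3.5,interpolation=cv2.INTER_CUBIC)]))
def pix(p): q=c['attitude'].T@(np.array(p)-c['origin']); return c['cx']+c['fx']*q[0]/q[2],c['cy']+c['fy']*q[1]/q[2]
print(pix([.494,.1956,.123]),pix([.54,-.1215,.105]))
E
```

```text
1.5833 [0.4926 0.1932 0.2501] [[ 0.0001 -0.0771  0.997 ]
 [-0.0015  0.997   0.0771]
 [-1.     -0.0015  0.    ]]
{'fx': 339.74871660772186, 'fy': 339.74871660772186, 'cx': 318.28788419045736, 'cy': 239.20983840446746, 'origin': array([0.418 , 0.1861, 0.4592]), 'attitude': array([[-0.0787,  0.9634,  0.2563],
       [ 0.9969,  0.0766,  0.0179],
       [-0.0024,  0.2569, -0.9664]])}
(np.float64(322.46593478902577), np.float64(226.90250556734554)) (np.float64(27.1219624714127), np.float64(241.88997555176132))
```

View pics/d_z.png

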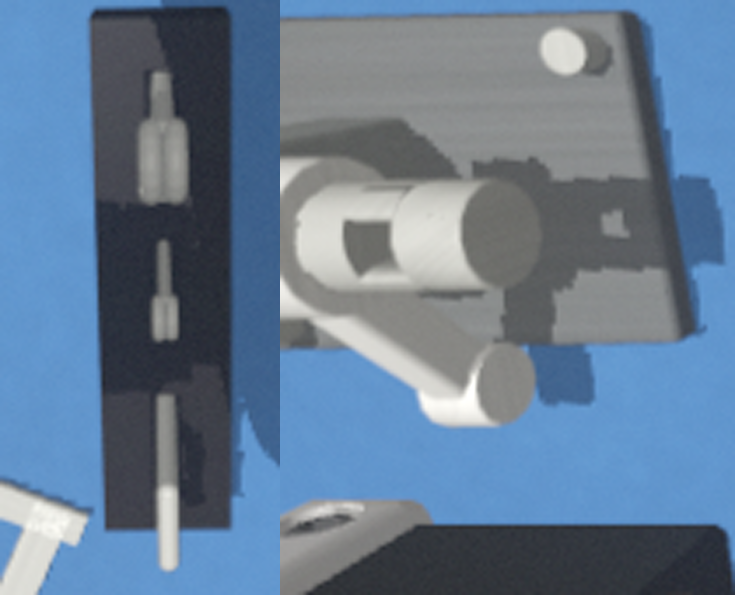

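The settled wrist view shows the coil at about (321.6, 226), against a predicted (322.5, 227). The head estimate is confirmed to about 1 mm and the clip is aligned with the jaws. Next I'll descend.

Request:
{"api": "move_arm", "payload": {
  "moves": [
    {"dx": 0.3,"dy": 0.0,"dz": 0,"turn": 0,"hand": 1},
    {"dx": 0.4,"dy": 0,"dz": 0,"turn": 0,"hand": 1},
    {"dx": 0.4,"dy": 0,"dz": 0,"turn": 0,"hand": 1},
    {"dx": 0.4,"dy": 0,"dz": 0,"turn": 0,"hand": 1},
    {"dx": 0.3,"dy": 0,"dz": 0,"turn": 0,"hand": 1},
    {"dx": 0.1,"dy": 0,"dz": 0,"turn": 0,"hand": 1},
    {"dx": 0,"dy": 0,"dz": 0,"turn": 0,"hand": 1},
    {"dx": 0,"dy": 0,"dz": 0,"turn": 0,"hand": 1}
  ]
}}

```text
t: 2.3
eef_pos: [0.4886, 0.1994, 0.1093]
ee_rot: [[0.001, -0.081, 0.997], [0.0, 0.997, 0.081], [-1.0, 0.0, 0.001]]
force: [0.8, 0.8, 1.4]
width: 0.0939
```

```bash
python3 - <<'E'
from h import *
import cv2,numpy as np
np.set_printoptions(precision=4,suppress=True)
s=observe(); print(s['t'],s['eef_pos'],s['ee_rot'])
c=get_calibration("wrist")
im=camera("wrist")[:,:,::-1]; im2=camera("scene")[:,:,::-1]
cv2.imwrite("pics/e_z.png",np.hstack([cv2.resize(im[180:420,200:440],(600,600)),cv2.resize(im2[150:310,410:460],(188,600))]))
def pix(p): q=c['attitude'].T@(np.array(p)-c['origin']); return c['cx']+c['fx']*q[0]/q[2],c['cy']+c['fy']*q[1]/q[2]
print(pix([.494,.1956,.123]))
E
```

```text
2.3 [0.4886 0.1994 0.1093] [[ 0.0008 -0.0806  0.9967]
 [ 0.0003  0.9967  0.0806]
 [-1.      0.0002  0.0008]]
(np.float64(314.2222186964813), np.float64(283.3326283055203))
```

View pics/e_z.png

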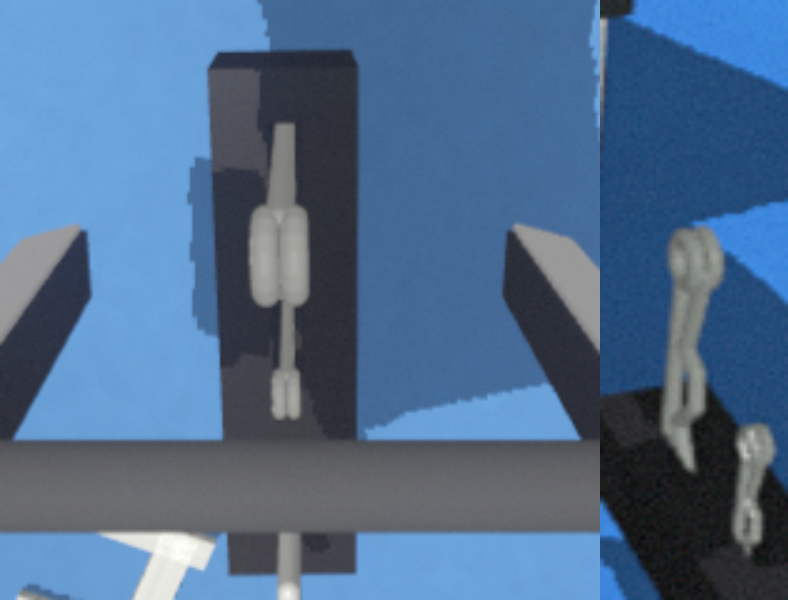

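The coil is at about (311.6, 282), against a jaw centre that sits 5 mm to +y. The offsets agree with the pose readings. I'll centre the jaws and close them.

Request:
{"api": "move_arm", "payload": {
  "moves": [
    {"dx": 0.04,"dy": -0.036,"dz": 0.03,"turn": 0,"hand": 1},
    {"dx": 0.03,"dy": -0.036,"dz": 0.03,"turn": 0,"hand": 1},
    {"dx": 0,"dy": 0,"dz": 0,"turn": 0,"hand": 1},
    {"dx": 0,"dy": 0,"dz": 0,"turn": 0,"hand": 1}
  ]
}}

```text
t: 2.73
eef_pos: [0.4933, 0.1938, 0.1031]
ee_rot: [[0.0, -0.08, 0.997], [0.0, 0.997, 0.08], [-1.0, 0.0, 0.0]]
force: [-0.5, -0.3, 0.1]
width: 0.0942
```

Request:
{"api": "move_arm", "payload": {
  "moves": [
    {"dx": 0,"dy": 0,"dz": 0,"turn": 0,"hand": -1},
    {"dx": 0,"dy": 0,"dz": 0,"turn": 0,"hand": -1},
    {"dx": 0,"dy": 0,"dz": 0,"turn": 0,"hand": -1},
    {"dx": 0,"dy": 0,"dz": 0,"turn": 0,"hand": -1},
    {"dx": 0,"dy": 0,"dz": 0,"turn": 0,"hand": -1},
    {"dx": 0,"dy": 0,"dz": 0,"turn": 0,"hand": -1},
    {"dx": 0,"dy": 0,"dz": 0,"turn": 0,"hand": -1},
    {"dx": 0,"dy": 0,"dz": 0,"turn": 0,"hand": -1},
    {"dx": 0,"dy": 0,"dz": 0,"turn": 0,"hand": -1},
    {"dx": 0,"dy": 0,"dz": 0,"turn": 0,"hand": -1}
  ],
  "squeeze": 50
}}

```text
t: 3.57
eef_pos: [0.4932, 0.194, 0.103]
ee_rot: [[-0.0, -0.08, 0.997], [0.0, 0.997, 0.08], [-1.0, 0.0, -0.0]]
force: [-0.5, -0.3, -0.7]
width: 0.0308
```

```bash
python3 - <<'E'
from h import *
import cv2,numpy as np
np.set_printoptions(precision=4,suppress=True)
s=observe(); print(s['t'],s['eef_pos'],s['force'],s['width'])
im=camera("wrist")[:,:,::-1]; im2=camera("scene")[:,:,::-1]
cv2.imwrite("pics/f_z.png",np.hstack([cv2.resize(im[180:420,200:440],(600,600)),cv2.resize(im2[150:310,410:460],(188,600))]))
E
```

```text
3.5667 [0.4932 0.194  0.103 ] [-0.5068 -0.2831 -0.6619] 0.030761395720954356
```

View pics/f_z.png

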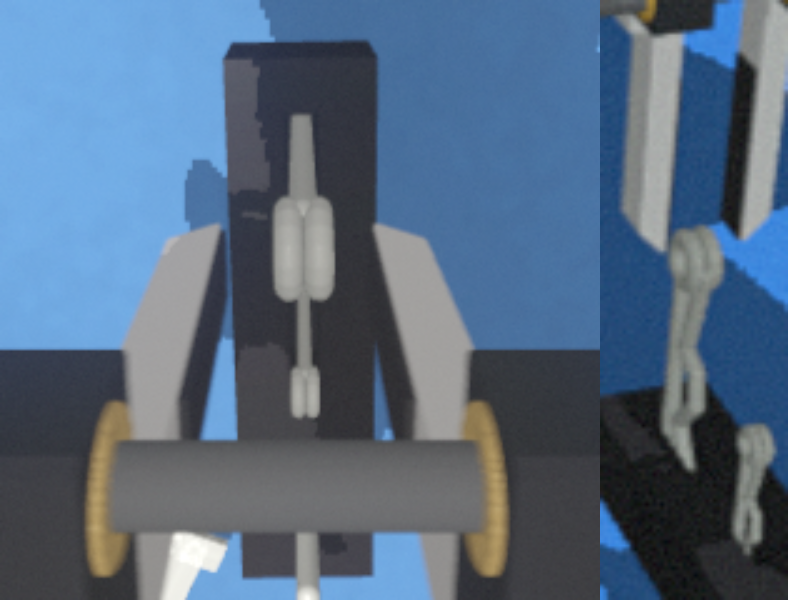

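```bash
python3 - <<'E'
from h import *
import cv2,numpy as np
np.set_printoptions(precision=4,suppress=True)
s=observe();p=s['eef_pos'];R=s['ee_rot'];w=s['width']
for n in("scene","wrist","top"):
    c=get_calibration(n)
    def pix(p): q=c['attitude'].T@(np.array(p)-c['origin']); return np.array([c['cx']+c['fx']*q[0]/q[2],c['cy']+c['fy']*q[1]/q[2]])
    print(n,"tips",pix(p+R[:,1]*w/2),pix(p-R[:,1]*w/2),"grasp",pix(p-R[:,0]*pinch_z),"head",pix([.4935,.1945,.123]))
im2=camera("scene")[:,:,::-1]; t=camera("top")[:,:,::-1]
cv2.imwrite("pics/g.png",np.hstack([cv2.resize(im2[150:300,390:490],(400,600)),cv2.resize(t[180:300,180:260],(400,600))]))
E
```

```text
scene tips [440.1024 228.6533] [425.3138 230.8957] grasp [433.7645 218.6499] head [434.2669 218.0012]
wrist tips [338.3769 267.973 ] [303.4215 267.9087] grasp [321.1047 278.586 ] head [321.9788 279.9074]
top tips [223.208  272.6121] [236.6544 271.7302] grasp [227.4921 271.0098] head [227.0139 270.7353]
```

View pics/g.png

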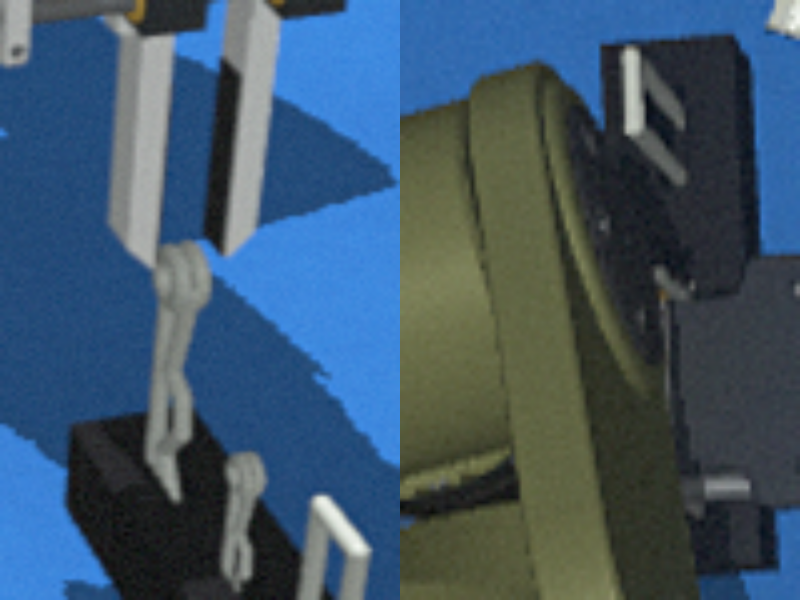

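```bash
python3 - <<'E'
from h import *
import cv2,numpy as np
np.set_printoptions(precision=4,suppress=True)
s=observe(); print(s['t'],s['eef_pos'],s['force'],s['width'])
c=get_calibration("wrist"); print(c['origin'])
im=camera("wrist")[:,:,::-1]
s=observe(); print(s['t'],s['width'])
im2=camera("scene")[:,:,::-1]
s=observe(); print(s['t'],s['width'])
cv2.imwrite("pics/i_z.png",np.hstack([cv2.resize(im[240:340,260:380],(480,400),interpolation=cv2.INTER_CUBIC),cv2.resize(im2[180:260,410:460],(250,400),interpolation=cv2.INTER_CUBIC)]))
E
```

```text
3.7667 [0.4932 0.194  0.103 ] [-0.0862 -0.4024  0.0748] 0.015008129548806523
[0.4186 0.1863 0.3121]
3.8167 0.011214941207836662
3.8667 0.007185720168976747
```

View pics/i_z.png

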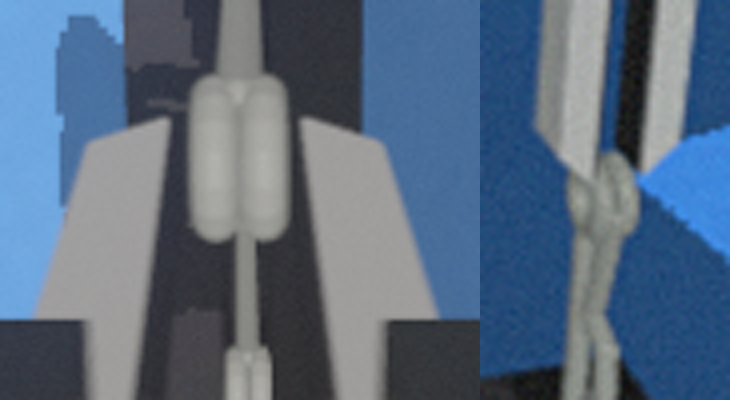

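The reported width is now below the coil's 14 mm thickness, and the scene view shows the fingertips beside the top of the coil. The tips appear to stand above the nominal TCP, so I'll reopen and measure them.

Request:
{"api": "move_arm", "payload": {
  "moves": [
    {"dx": 0,"dy": 0,"dz": 0,"turn": 0,"hand": 0},
    {"dx": 0,"dy": 0,"dz": 0,"turn": 0,"hand": 0},
    {"dx": 0,"dy": 0,"dz": 0,"turn": 0,"hand": 0},
    {"dx": 0,"dy": 0,"dz": 0,"turn": 0,"hand": 0},
    {"dx": 0,"dy": 0,"dz": 0,"turn": 0,"hand": 0},
    {"dx": 0,"dy": 0,"dz": 0,"turn": 0,"hand": 0},
    {"dx": 0,"dy": 0,"dz": 0,"turn": 0,"hand": 0}
  ]
}}

```text
t: 4.45
eef_pos: [0.4931, 0.1939, 0.1028]
ee_rot: [[-0.0, -0.08, 0.997], [-0.0, 0.997, 0.08], [-1.0, -0.0, -0.0]]
force: [-0.7, -0.2, -0.0]
width: 0.0463
```

```bash
python3 - <<'E'
from h import *
import cv2,numpy as np
np.set_printoptions(precision=4,suppress=True)
s=observe(); print(s['t'],s['eef_pos'],s['force'],s['width'])
im=camera("wrist")[:,:,::-1]
im2=camera("scene")[:,:,::-1]
s=observe(); print(s['t'],s['width'])
cv2.imwrite("pics/j_w.png",cv2.resize(im[230:380,220:420],(800,600),interpolation=cv2.INTER_CUBIC))
cv2.imwrite("pics/j_s.png",cv2.resize(im2[150:270,380:500],(600,600),interpolation=cv2.INTER_CUBIC))
E
```

```text
4.45 [0.4931 0.1939 0.1028] [-0.6573 -0.1787 -0.036 ] 0.04629621026786046
4.55 0.04692650549969123
```

View pics/j_w.png

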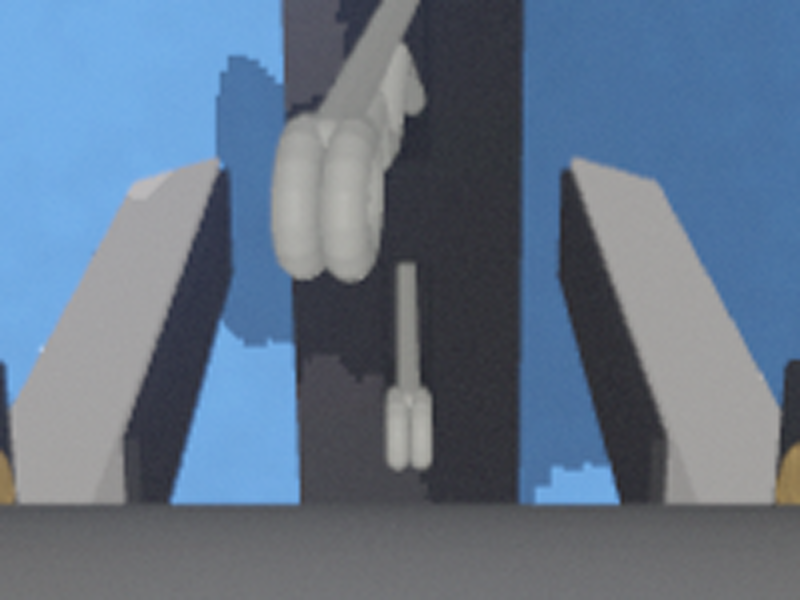

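View pics/j_s.png

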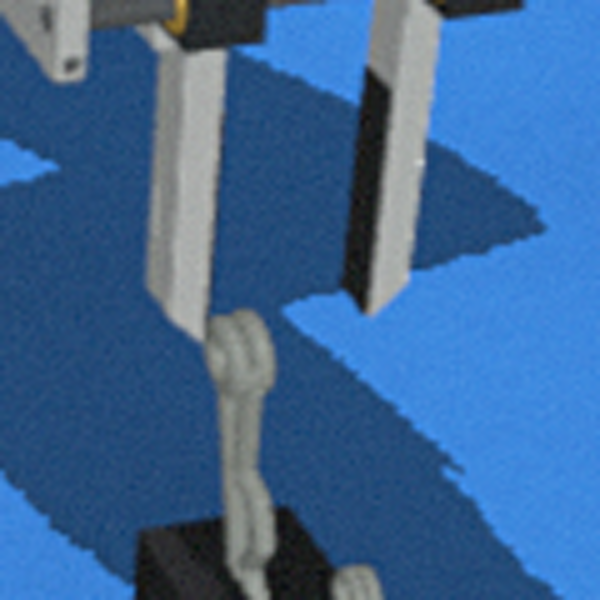

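```bash
python3 - <<'E'
from h import *
np.set_printoptions(precision=4,suppress=True)
W=lambda x,y:ray("wrist",220+x/4,230+y/4); S=lambda x,y:ray("scene",380+x/5,150+y/5)
for n,w,s in [("L+x",(232,275),(205,340)),("R+x",(560,275),(370,312)),("R-x",(570,165),(345,287)),("head",(327,198),(241,352))]: print(n,*tri(W(*w),S(*s)))
E
```

```text
L+x [0.5038 0.1705 0.1319] 0.0014625515520087248
R+x [0.4999 0.2185 0.1328] 0.003793078968060024
R-x [0.4833 0.2176 0.1318] 0.0025724773469226626
head [0.4953 0.1837 0.1213] 0.0027334513113047975
```

Triangulated, the fingertips are at z≈0.132 while the TCP reads 0.103, so the real tips are about 29 mm above the reported TCP. The jaws caught only the top of the coil and tipped the clip about 10 mm towards -y; it is still standing in its pocket. I'll open fully, go down 28 mm and re-grip. The flat pads should straighten it.

Request:
{"api": "move_arm", "payload": {
  "moves": [
    {"dx": 0,"dy": 0,"dz": 0,"turn": 0,"hand": 0.6},
    {"dx": 0,"dy": 0,"dz": 0,"turn": 0,"hand": 0.6},
    {"dx": 0,"dy": 0,"dz": 0,"turn": 0,"hand": 0.6},
    {"dx": 0.09,"dy": -0.01,"dz": 0.01,"turn": 0,"hand": 0.6},
    {"dx": 0.09,"dy": -0.01,"dz": 0.01,"turn": 0,"hand": 0.6},
    {"dx": 0.09,"dy": 0,"dz": 0,"turn": 0,"hand": 0.6},
    {"dx": 0.09,"dy": 0,"dz": 0,"turn": 0,"hand": 0.6},
    {"dx": 0,"dy": 0,"dz": 0,"turn": 0,"hand": 0.6},
    {"dx": 0,"dy": 0,"dz": 0,"turn": 0,"hand": 0.6}
  ]
}}

```text
t: 5.3
eef_pos: [0.4945, 0.1925, 0.0754]
ee_rot: [[-0.001, -0.08, 0.997], [-0.0, 0.997, 0.08], [-1.0, -0.0, -0.001]]
force: [0.6, -0.1, 0.8]
width: 0.075
```

```bash
cat > snap.py <<'E'
import sys
from h import *
import cv2
np.set_printoptions(precision=4,suppress=True)
def snap(tag,wb=(230,380,220,420),sb=(150,270,380,500)):
    s=observe(); print(s['t'],s['eef_pos'],s['ee_rot'][:,1],s['force'],s['width'])
    im=camera("wrist")[:,:,::-1]; im2=camera("scene")[:,:,::-1]
    cv2.imwrite(f"pics/{tag}_wfull.png",im);cv2.imwrite(f"pics/{tag}_sfull.png",im2)
    a=im[wb[0]:wb[1],wb[2]:wb[3]];b=im2[sb[0]:sb[1],sb[2]:sb[3]]
    f=lambda x:cv2.resize(x,(int(x.shape[1]*400/x.shape[0]),400),interpolation=cv2.INTER_CUBIC)
    o=np.hstack([f(a),f(b)]); 
    if o.shape[1]>800:o=cv2.resize(o,None,fx=800/o.shape[1],fy=800/o.shape[1])
    cv2.imwrite(f"pics/{tag}.png",o)
    s=observe(); print(s['t'],s['width'])
E
python3 -c "from snap import*;snap('k')"
```

```text
5.3 [0.4945 0.1925 0.0754] [-0.0804  0.9968 -0.0002] [ 0.6284 -0.084   0.7704] 0.07502736207188745
5.4 0.07476370616560668
```

View pics/k.png

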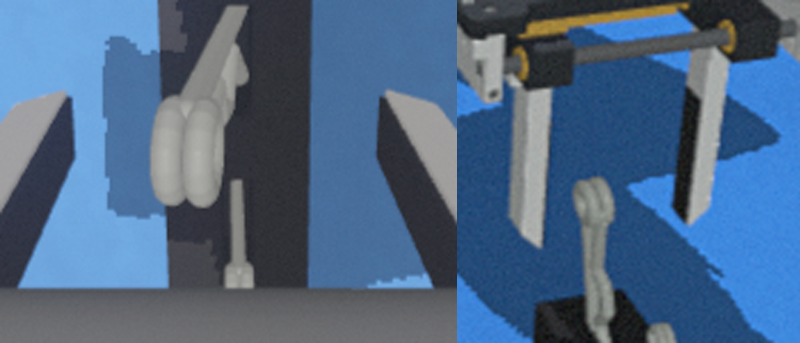

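The scene view now has the tips at (540,245) in the crop, below the coil at (595,205). I'll close.

Request:
{"api": "move_arm", "payload": {
  "moves": [
    {"dx": 0,"dy": 0,"dz": 0,"turn": 0,"hand": -1},
    {"dx": 0,"dy": 0,"dz": 0,"turn": 0,"hand": -1},
    {"dx": 0,"dy": 0,"dz": 0,"turn": 0,"hand": -1},
    {"dx": 0,"dy": 0,"dz": 0,"turn": 0,"hand": -1},
    {"dx": 0,"dy": 0,"dz": 0,"turn": 0,"hand": -1},
    {"dx": 0,"dy": 0,"dz": 0,"turn": 0,"hand": -1},
    {"dx": 0,"dy": 0,"dz": 0,"turn": 0,"hand": -1},
    {"dx": 0,"dy": 0,"dz": 0,"turn": 0,"hand": -1},
    {"dx": 0,"dy": 0,"dz": 0,"turn": 0,"hand": -1},
    {"dx": 0,"dy": 0,"dz": 0,"turn": 0,"hand": -1},
    {"dx": 0,"dy": 0,"dz": 0,"turn": 0,"hand": -1},
    {"dx": 0,"dy": 0,"dz": 0,"turn": 0,"hand": -1}
  ],
  "squeeze": 50
}}

```text
t: 6.4
eef_pos: [0.4947, 0.193, 0.076]
ee_rot: [[-0.0, -0.081, 0.997], [0.001, 0.997, 0.081], [-1.0, 0.001, 0.0]]
force: [-1.2, 4.8, -0.5]
width: 0.0137
```

```bash
python3 -c "from snap import*;snap('l')"
```

```text
6.4 [0.4947 0.193  0.076 ] [-0.0805  0.9968  0.0008] [-1.2121  4.7781 -0.4855] 0.013721730135466455
6.5 0.013532855144587928
```

View pics/l.png

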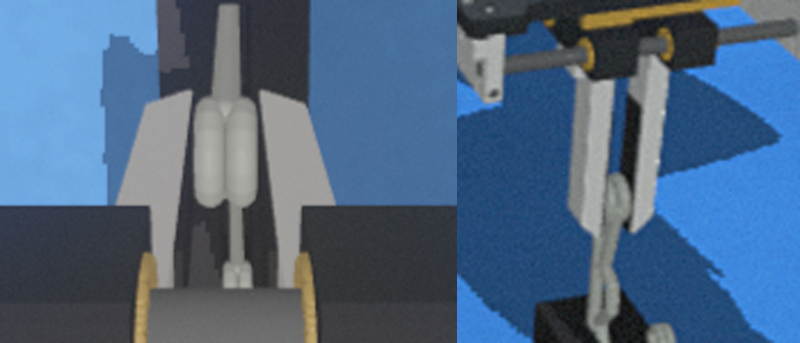

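The jaws stopped at 13.7 mm and the clip is upright between the pads. Lift it straight up.

Request:
{"api": "move_arm", "payload": {
  "moves": [
    {"dx": -0.08,"dy": 0,"dz": 0,"turn": 0,"hand": -1},
    {"dx": -0.15,"dy": 0,"dz": 0,"turn": 0,"hand": -1},
    {"dx": -0.2,"dy": 0,"dz": 0,"turn": 0,"hand": -1},
    {"dx": -0.25,"dy": 0,"dz": 0,"turn": 0,"hand": -1},
    {"dx": -0.3,"dy": 0,"dz": 0,"turn": 0,"hand": -1},
    {"dx": -0.3,"dy": 0,"dz": 0,"turn": 0,"hand": -1},
    {"dx": -0.3,"dy": 0,"dz": 0,"turn": 0,"hand": -1},
    {"dx": -0.25,"dy": 0,"dz": 0,"turn": 0,"hand": -1},
    {"dx": -0.1,"dy": 0,"dz": 0,"turn": 0,"hand": -1},
    {"dx": 0,"dy": 0,"dz": 0,"turn": 0,"hand": -1},
    {"dx": 0,"dy": 0,"dz": 0,"turn": 0,"hand": -1}
  ]
}}

```text
t: 7.42
eef_pos: [0.4946, 0.1923, 0.2199]
ee_rot: [[-0.001, -0.08, 0.997], [-0.001, 0.997, 0.08], [-1.0, -0.001, -0.001]]
force: [0.1, 0.1, -1.5]
width: 0.0135
```

```bash
python3 -c "from snap import*;snap('m',(180,380,200,440),(50,300,370,520))"
```

```text
7.4167 [0.4946 0.1923 0.2199] [-0.0802  0.9968 -0.0006] [ 0.0884  0.0978 -1.4743] 0.013535272869123502
7.5167 0.014074368552844047
```

View pics/m.png

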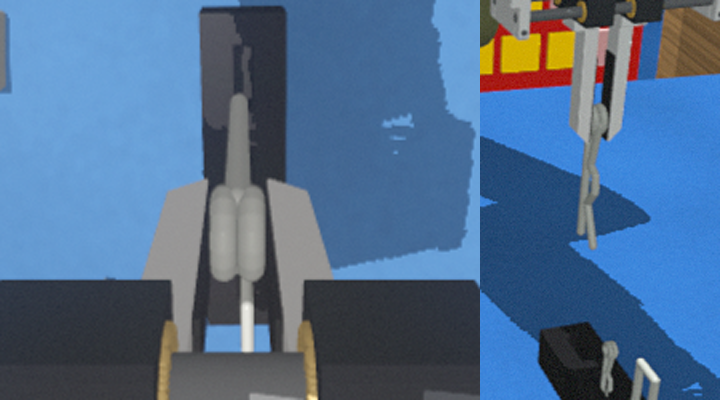

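```bash
python3 - <<'E'
import cv2
s=cv2.imread("pics/m_sfull.png");w=cv2.imread("pics/m_wfull.png")
import numpy as np
cv2.imwrite("pics/m2.png",np.hstack([cv2.resize(s[100:220,410:470],(300,600),interpolation=cv2.INTER_NEAREST),cv2.resize(w[200:340,270:370],(428,600),interpolation=cv2.INTER_NEAREST)]))
E
```

```text
(no output)
```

View pics/m2.png

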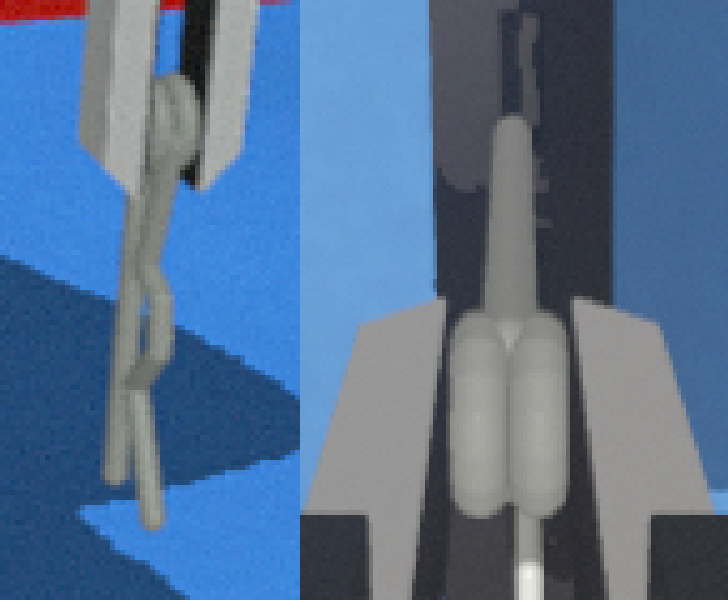

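```bash
python3 - <<'E'
from h import *
np.set_printoptions(precision=4,suppress=True)
h,e1=tri(ray("wrist",318.8,296.6),ray("scene",444,125)); t,e2=tri(ray("wrist",319.8,229),ray("scene",433,196))
print(h,e1,t,e2,t-h)
s=observe();p=s['eef_pos'];R=s['ee_rot'];print("head in tool",R.T@(h-p),"tip in tool",R.T@(t-p),p)
for z in (.265,.268,.27): print("wrist head",z,onz("wrist",318.8,296.6,z))
for z in (.15,.155,.16): print("wrist tip",z,onz("wrist",319.8,229,z))
E
```

```text
[0.4951 0.193  0.2642] 0.004317270285622713 [0.4839 0.192  0.1538] 0.0022733206881447583 [-0.0112 -0.001  -0.1104]
head in tool [-0.0449  0.0006  0.0007] tip in tool [ 0.0654  0.0005 -0.0103] [0.4943 0.1923 0.2192]
wrist head 0.265 [0.494  0.1909 0.265 ]
wrist head 0.268 [0.4926 0.1908 0.268 ]
wrist head 0.27 [0.4917 0.1907 0.27  ]
wrist tip 0.15 [0.4844 0.191  0.15  ]
wrist tip 0.155 [0.4833 0.1908 0.155 ]
wrist tip 0.16 [0.4821 0.1907 0.16  ]
```

The clip is held upright: straight tip (0, -10 mm) from the TCP, z = TCP - 65 mm, and head z = TCP + 45 mm. The small clip is still standing. Next I'll carry it over to the fixture, with the tip at z≈0.154, above everything.

Request:
{"api": "move_arm", "payload": {
  "moves": [
    {"dx": 0,"dy": -0.2,"dz": 0.03,"turn": 0,"hand": -1},
    {"dx": 0,"dy": -0.42,"dz": 0.04,"turn": 0,"hand": -1},
    {"dx": 0,"dy": -0.45,"dz": 0.04,"turn": 0,"hand": -1},
    {"dx": 0,"dy": -0.45,"dz": 0.04,"turn": 0,"hand": -1},
    {"dx": 0,"dy": -0.45,"dz": 0.04,"turn": 0,"hand": -1},
    {"dx": 0,"dy": -0.45,"dz": 0.04,"turn": 0,"hand": -1},
    {"dx": 0,"dy": -0.45,"dz": 0.04,"turn": 0,"hand": -1},
    {"dx": 0,"dy": -0.45,"dz": 0.04,"turn": 0,"hand": -1},
    {"dx": 0,"dy": -0.42,"dz": 0.04,"turn": 0,"hand": -1},
    {"dx": 0,"dy": -0.3,"dz": 0.03,"turn": 0,"hand": -1},
    {"dx": 0,"dy": -0.18,"dz": 0,"turn": 0,"hand": -1},
    {"dx": 0,"dy": 0,"dz": 0,"turn": 0,"hand": -1}
  ]
}}

```text
t: 8.52
eef_pos: [0.5483, -0.1226, 0.2194]
ee_rot: [[-0.002, -0.078, 0.997], [0.0, 0.997, 0.078], [-1.0, 0.0, -0.002]]
force: [-0.4, 1.3, -1.7]
width: 0.0139
```

Request:
{"api": "move_arm", "payload": {
  "moves": [
    {"dx": 0,"dy": 0,"dz": 0,"turn": 0,"hand": -1},
    {"dx": 0,"dy": 0,"dz": 0,"turn": 0,"hand": -1},
    {"dx": 0,"dy": 0,"dz": 0,"turn": 0,"hand": -1}
  ]
}}

```text
t: 8.77
eef_pos: [0.5486, -0.1194, 0.2207]
ee_rot: [[-0.0, -0.082, 0.997], [0.0, 0.997, 0.082], [-1.0, 0.0, -0.0]]
force: [0.4, -0.4, -1.0]
width: 0.0136
```

```bash
python3 - <<'E'
from snap import *
snap('n',(150,350,200,440),(130,400,100,270))
t=camera("top")[:,:,::-1]; cv2.imwrite("pics/n_t.png",t)
E
```

```text
8.7667 [ 0.5486 -0.1194  0.2207] [-0.0818  0.9967  0.0001] [ 0.4113 -0.3588 -0.9728] 0.01355047165022214
8.8667 0.013525310563031565
```

View pics/n.png

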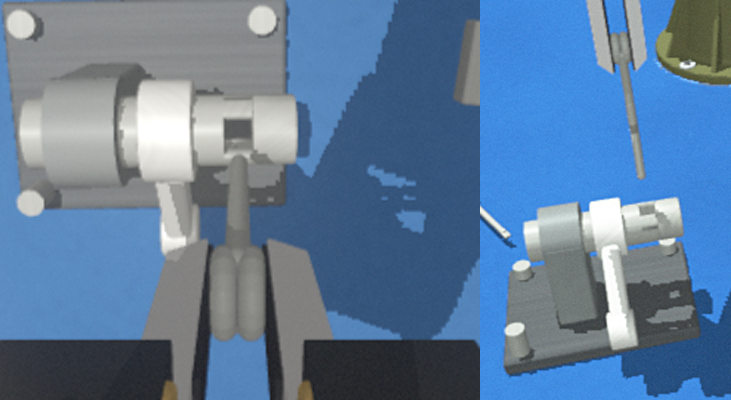

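```bash
python3 - <<'E'
import cv2
w=cv2.imread("pics/n_wfull.png")
cv2.imwrite("pics/n2.png",cv2.resize(w[190:240,270:360],None,fx=8,fy=8,interpolation=cv2.INTER_NEAREST))
E
```

```text
(no output)
```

View pics/n2.png

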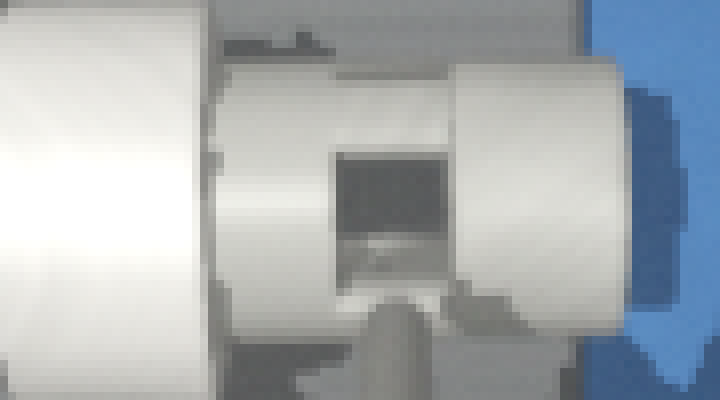

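```bash
python3 - <<'E'
from h import *
np.set_printoptions(precision=4,suppress=True)
P=lambda x,y:(270+x/8-.5,190+y/8-.5)
print("axis@col",onz("wrist",*P(391,198),.09))
for y,z in((78,.105),(152,.100),(152,.105),(290,.100),(290,.105),(335,.105)): print(y,z,onz("wrist",*P(391,y),z))
print("axis ends",onz("wrist",*P(215,199),.09),onz("wrist",*P(628,198),.09), )
s=observe();print(s['eef_pos'],s['eef_pos']+s['ee_rot']@[.0654,.0005,-.0103])
# tip in this view: leg top end at (397,297)
print("tip",onz("wrist",*P(397,312),.155))
E
```

```text
axis@col [ 0.5381 -0.1224  0.09  ]
78 0.105 [ 0.5207 -0.1239  0.105 ]
152 0.1 [ 0.5305 -0.123   0.1   ]
152 0.105 [ 0.5296 -0.1231  0.105 ]
290 0.1 [ 0.5478 -0.1216  0.1   ]
290 0.105 [ 0.5466 -0.1217  0.105 ]
335 0.105 [ 0.5523 -0.1212  0.105 ]
axis ends [ 0.5401 -0.1447  0.09  ] [ 0.5356 -0.0924  0.09  ]
[ 0.5487 -0.1198  0.2209] [ 0.5384 -0.1201  0.1554]
tip [ 0.5378 -0.1218  0.155 ]
```

In the wrist view the hole is at about (318.4, 217), i.e. (0.5385, -0.122), and the clip tip is at (0.538, -0.122). The shaft yaw is 4.9° and the tool's is 4.7°. Everything is aligned within about 1 mm. I'll descend to just above the mouth.

Request:
{"api": "move_arm", "payload": {
  "moves": [
    {"dx": 0.1,"dy": 0,"dz": 0,"turn": 0,"hand": -1},
    {"dx": 0.15,"dy": 0,"dz": 0,"turn": 0,"hand": -1},
    {"dx": 0.15,"dy": 0,"dz": 0,"turn": 0,"hand": -1},
    {"dx": 0.12,"dy": 0,"dz": 0,"turn": 0,"hand": -1},
    {"dx": 0.05,"dy": 0,"dz": 0,"turn": 0,"hand": -1},
    {"dx": 0,"dy": 0,"dz": 0,"turn": 0,"hand": -1},
    {"dx": 0,"dy": 0,"dz": 0,"turn": 0,"hand": -1}
  ]
}}

```text
t: 9.5
eef_pos: [0.5487, -0.1207, 0.1779]
ee_rot: [[-0.0, -0.08, 0.997], [0.0, 0.997, 0.08], [-1.0, 0.0, -0.0]]
force: [0.2, -0.1, -1.4]
width: 0.0137
```

```bash
python3 -c "from snap import*;snap('o',(180,300,260,380),(200,320,180,260))"
```

```text
9.5 [ 0.5487 -0.1207  0.1779] [-0.0803  0.9968  0.    ] [ 0.2149 -0.0677 -1.3991] 0.013682654627379257
9.6 0.013753525327672383
```

View pics/o.png

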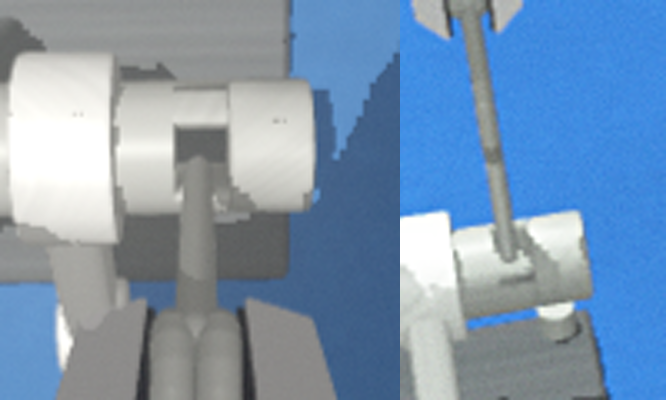

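The tip is above the hole, at crop column 199 against a hole centre of 201. I'll insert it.

Request:
{"api": "move_arm", "payload": {
  "moves": [
    {"dx": 0.08,"dy": 0,"dz": 0,"turn": 0,"hand": -1},
    {"dx": 0.08,"dy": 0,"dz": 0,"turn": 0,"hand": -1},
    {"dx": 0.08,"dy": 0,"dz": 0,"turn": 0,"hand": -1},
    {"dx": 0.06,"dy": 0,"dz": 0,"turn": 0,"hand": -1},
    {"dx": 0,"dy": 0,"dz": 0,"turn": 0,"hand": -1}
  ]
}}

```text
t: 10.02
eef_pos: [0.5481, -0.1205, 0.1541]
ee_rot: [[-0.002, -0.08, 0.997], [0.001, 0.997, 0.08], [-1.0, 0.001, -0.002]]
force: [-0.1, 0.2, -0.4]
width: 0.0133
```

```bash
python3 -c "from snap import*;snap('p',(180,300,260,380),(200,320,180,260))"
```

```text
10.0167 [ 0.5481 -0.1205  0.1541] [-0.0804  0.9968  0.0007] [-0.0636  0.1938 -0.4349] 0.01326891671266454
10.1167 0.013468324089617336
```

View pics/p.png

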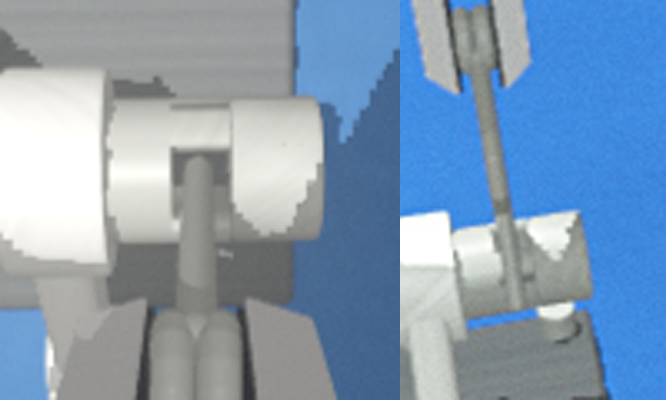

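The leg is inside the hole with no contact force, and the bent leg is outside the shaft on +x. I'll continue.

Request:
{"api": "move_arm", "payload": {
  "moves": [
    {"dx": 0.07,"dy": 0,"dz": 0,"turn": 0,"hand": -1},
    {"dx": 0.07,"dy": 0,"dz": 0,"turn": 0,"hand": -1},
    {"dx": 0.07,"dy": 0,"dz": 0,"turn": 0,"hand": -1},
    {"dx": 0.07,"dy": 0,"dz": 0,"turn": 0,"hand": -1}
  ]
}}

```text
t: 10.45
eef_pos: [0.5491, -0.1206, 0.1344]
ee_rot: [[0.002, -0.08, 0.997], [-0.0, 0.997, 0.08], [-1.0, -0.0, 0.002]]
force: [1.8, 0.1, 3.8]
width: 0.0135
```

Request:
{"api": "move_arm", "payload": {
  "moves": [
    {"dx": 0.06,"dy": 0,"dz": 0,"turn": 0,"hand": -1},
    {"dx": 0.06,"dy": 0,"dz": 0,"turn": 0,"hand": -1},
    {"dx": 0.06,"dy": 0,"dz": 0,"turn": 0,"hand": -1}
  ]
}}

```text
t: 10.7
eef_pos: [0.5488, -0.1206, 0.1205]
ee_rot: [[0.0, -0.08, 0.997], [0.0, 0.997, 0.08], [-1.0, 0.0, 0.0]]
force: [2.1, 0.4, -0.8]
width: 0.0138
```

```bash
python3 -c "from snap import*;snap('q',(180,300,260,380),(200,320,180,260))"
```

```text
10.7 [ 0.5488 -0.1206  0.1205] [-0.0804  0.9968  0.    ] [ 2.0501  0.4157 -0.8144] 0.013786840974018794
10.8 0.013649597563012626
```

View pics/q.png

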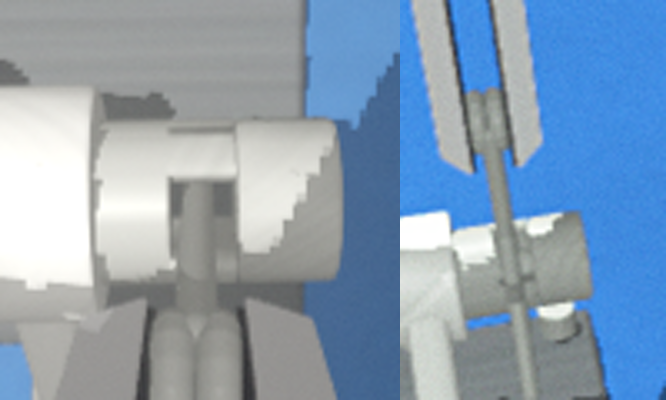

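Request:
{"api": "move_arm", "payload": {
  "moves": [
    {"dx": 0.05,"dy": 0,"dz": 0,"turn": 0,"hand": -1},
    {"dx": 0.05,"dy": 0,"dz": 0,"turn": 0,"hand": -1},
    {"dx": 0.05,"dy": 0,"dz": 0,"turn": 0,"hand": -1}
  ]
}}

```text
t: 11.05
eef_pos: [0.5487, -0.1206, 0.1095]
ee_rot: [[0.0, -0.08, 0.997], [-0.0, 0.997, 0.08], [-1.0, -0.0, 0.0]]
force: [3.3, -0.0, -0.9]
width: 0.0139
```

Request:
{"api": "move_arm", "payload": {
  "moves": [
    {"dx": 0.04,"dy": 0,"dz": 0,"turn": 0,"hand": -1},
    {"dx": 0,"dy": 0,"dz": 0,"turn": 0,"hand": -1}
  ]
}}

```text
t: 11.22
eef_pos: [0.548, -0.1205, 0.1056]
ee_rot: [[-0.002, -0.08, 0.997], [0.0, 0.997, 0.08], [-1.0, 0.001, -0.002]]
force: [3.1, -1.7, -8.0]
width: 0.0138
```

```bash
python3 -c "from snap import*;snap('r',(180,300,260,380),(200,350,180,280))"
```

```text
11.2167 [ 0.548  -0.1205  0.1056] [-0.0804  0.9968  0.0006] [ 3.1275 -1.7045 -8.0184] 0.013832348230570553
11.3167 0.013812065764797625
```

View pics/r.png

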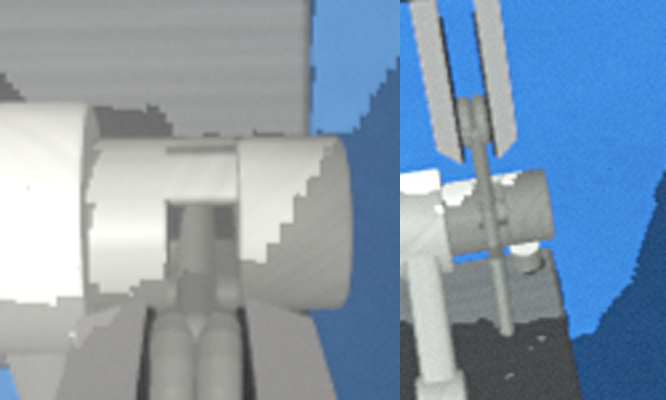

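The force has turned downward (-8 N): the leg has gone over the widest part of the shaft and is pulling itself on. I'll press the last few millimetres.

Request:
{"api": "move_arm", "payload": {
  "moves": [
    {"dx": 0.02,"dy": 0,"dz": 0,"turn": 0,"hand": -1},
    {"dx": 0.02,"dy": 0,"dz": 0,"turn": 0,"hand": -1},
    {"dx": 0,"dy": 0,"dz": 0,"turn": 0,"hand": -1}
  ]
}}

```text
t: 11.57
eef_pos: [0.5487, -0.1206, 0.1037]
ee_rot: [[0.0, -0.08, 0.997], [-0.0, 0.997, 0.08], [-1.0, -0.0, 0.0]]
force: [2.7, 0.6, -4.2]
width: 0.0134
```

```bash
python3 -c "from snap import*;snap('s',(180,300,260,380),(200,350,180,280))"
```

```text
11.5667 [ 0.5487 -0.1206  0.1037] [-0.0804  0.9968 -0.0001] [ 2.7091  0.6401 -4.1621] 0.013400344527009942
11.6667 0.013895501848416298
```

View pics/s.png

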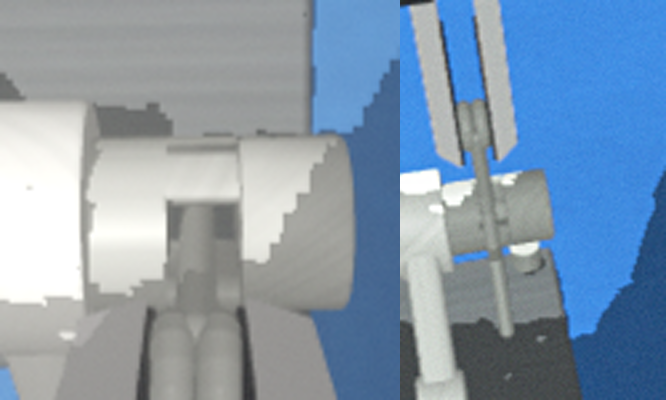

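Request:
{"api": "move_arm", "payload": {
  "moves": [
    {"dx": 0.02,"dy": 0,"dz": 0,"turn": 0,"hand": -1},
    {"dx": 0,"dy": 0,"dz": 0,"turn": 0,"hand": -1}
  ]
}}

```text
t: 11.83
eef_pos: [0.5491, -0.1207, 0.1029]
ee_rot: [[0.002, -0.08, 0.997], [-0.0, 0.997, 0.08], [-1.0, -0.0, 0.001]]
force: [3.9, 0.7, 1.9]
width: 0.014
```

Request:
{"api": "move_arm", "payload": {
  "moves": [
    {"dx": 0.02,"dy": 0,"dz": 0,"turn": 0,"hand": -1},
    {"dx": 0,"dy": 0,"dz": 0,"turn": 0,"hand": -1}
  ]
}}

```text
t: 12.0
eef_pos: [0.5499, -0.1207, 0.1025]
ee_rot: [[0.004, -0.08, 0.997], [-0.001, 0.997, 0.08], [-1.0, -0.001, 0.004]]
force: [3.9, 1.6, 10.7]
width: 0.0135
```

```bash
python3 - <<'E'
from snap import *
snap('t',(180,300,260,380),(200,350,180,280))
import cv2
a=cv2.imread("pics/t_sfull.png");b=cv2.imread("pics/t_wfull.png")
cv2.imwrite("pics/t2.png",np.hstack([cv2.resize(a[220:340,180:240],(300,600),interpolation=cv2.INTER_CUBIC),cv2.resize(b[210:330,270:370],(500,600),interpolation=cv2.INTER_CUBIC)]))
E
```

```text
12.0 [ 0.5499 -0.1207  0.1025] [-0.0804  0.9968 -0.001 ] [ 3.9389  1.5983 10.7277] 0.013485911156799967
12.1 0.013751641055020466
```

View pics/t2.png

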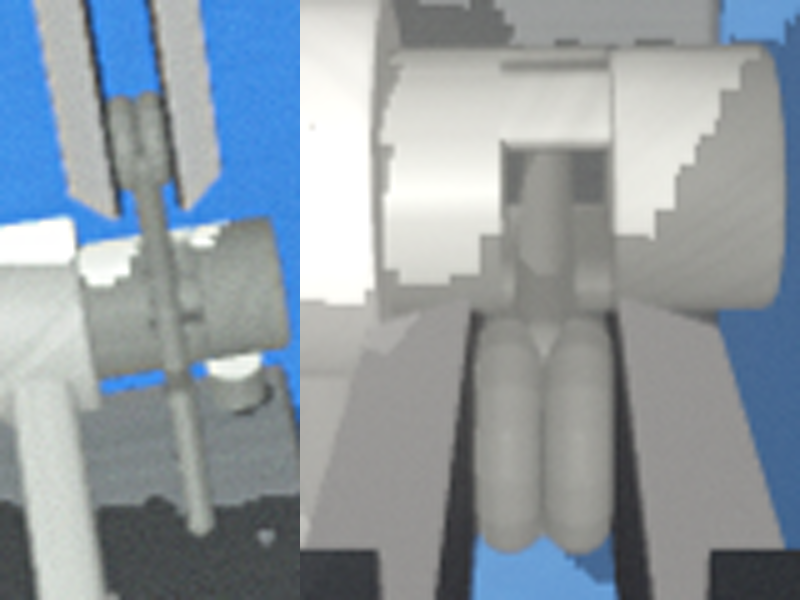

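The force now rises to +10.7 N with no advance, so the clip is at the hard stop. I'll check the head height.

```bash
python3 - <<'E'
from h import *
np.set_printoptions(precision=4,suppress=True)
print(tri(ray("wrist",318.3,295.7),ray("scene",206.5,248.5)))
s=observe();print(s['eef_pos'],s['force'],s['eef_pos'][2]+.045-.09)
# bent tip: scene pixel, clip plane y=-0.122 -> x,z
for px in [(219.5,324.5),(213.5,296)]:
    o,d=ray("scene",*px)
    q=o+d*((-.1215-o[1])/d[1]); print("plane y",q)
    for x in (.558,.561,.565,.57): print(x,o+d*((x-o[0])/d[0]))
E
```

```text
(array([ 0.5491, -0.1225,  0.1475]), np.float64(0.00010709175098032264))
[ 0.5499 -0.1208  0.1026] [4.1226 1.425  9.8062] 0.057561733255432374
plane y [ 0.5493 -0.1215  0.0207]
0.558 [ 0.558  -0.1206  0.0282]
0.561 [ 0.561  -0.1203  0.0308]
0.565 [ 0.565  -0.1199  0.0342]
0.57 [ 0.57   -0.1194  0.0385]
plane y [ 0.5675 -0.1215  0.0854]
0.558 [ 0.558  -0.1225  0.078 ]
0.561 [ 0.561  -0.1222  0.0803]
0.565 [ 0.565  -0.1218  0.0834]
0.57 [ 0.57   -0.1212  0.0873]
```

The head is 57.5 mm above the axis (expected about 59), and the bent-leg tip fits near-zero swing. I'll unload, open and retreat upwards.

Request:
{"api": "move_arm", "payload": {
  "moves": [
    {"dx": -0.02,"dy": 0,"dz": 0,"turn": 0,"hand": -1},
    {"dx": 0,"dy": 0,"dz": 0,"turn": 0,"hand": 0.2},
    {"dx": 0,"dy": 0,"dz": 0,"turn": 0,"hand": 0.2},
    {"dx": 0,"dy": 0,"dz": 0,"turn": 0,"hand": 0.2},
    {"dx": 0,"dy": 0,"dz": 0,"turn": 0,"hand": 0.2},
    {"dx": 0,"dy": 0,"dz": 0,"turn": 0,"hand": 0.2},
    {"dx": 0,"dy": 0,"dz": 0,"turn": 0,"hand": 0.2},
    {"dx": 0,"dy": 0,"dz": 0,"turn": 0,"hand": 0.2}
  ]
}}

```text
t: 12.77
eef_pos: [0.5485, -0.1206, 0.1022]
ee_rot: [[-0.0, -0.08, 0.997], [0.0, 0.997, 0.08], [-1.0, 0.0, -0.0]]
force: [0.2, 0.5, -1.2]
width: 0.0553
```

```bash
python3 -c "from snap import*;snap('u',(180,330,240,400),(200,350,180,280))"
```

```text
12.7667 [ 0.5485 -0.1206  0.1022] [-0.0804  0.9968  0.0001] [ 0.2318  0.4571 -1.1722] 0.055319992072462125
12.8667 0.056393931689147705
```

View pics/u.png

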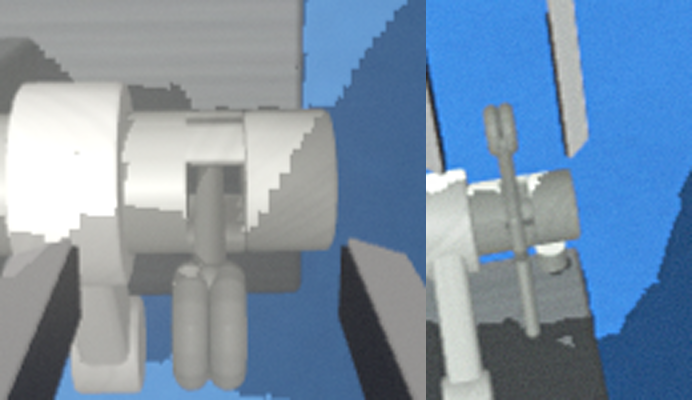

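The clip stands clear of both fingers, upright on the shaft. Retreat upwards.

Request:
{"api": "move_arm", "payload": {
  "moves": [
    {"dx": -0.15,"dy": 0,"dz": 0,"turn": 0,"hand": 0.2},
    {"dx": -0.3,"dy": 0,"dz": 0,"turn": 0,"hand": 0.2},
    {"dx": -0.35,"dy": 0,"dz": 0,"turn": 0,"hand": 0.2},
    {"dx": -0.35,"dy": 0,"dz": 0,"turn": 0,"hand": 0.2},
    {"dx": -0.3,"dy": 0,"dz": 0,"turn": 0,"hand": 0.2},
    {"dx": -0.1,"dy": 0,"dz": 0,"turn": 0,"hand": 0.2},
    {"dx": 0,"dy": 0,"dz": 0,"turn": 0,"hand": 0.2},
    {"dx": 0,"dy": 0,"dz": 0,"turn": 0,"hand": 0.2}
  ]
}}

```text
t: 13.53
eef_pos: [0.5484, -0.1205, 0.2178]
ee_rot: [[-0.001, -0.08, 0.997], [0.0, 0.997, 0.08], [-1.0, 0.0, -0.001]]
force: [-0.1, -0.5, 0.5]
width: 0.0567
```

```bash
python3 - <<'E'
from snap import *
np.save("cw.npy",get_calibration("wrist"),allow_pickle=True)
snap('v',(140,340,200,440),(200,350,180,280))
a=cv2.imread("pics/v_sfull.png");b=cv2.imread("pics/v_wfull.png")
cv2.imwrite("pics/v2.png",np.hstack([cv2.resize(a[220:340,180:240],(300,600),interpolation=cv2.INTER_CUBIC),cv2.resize(b[180:300,270:370],(500,600),interpolation=cv2.INTER_CUBIC)]))
cv2.imwrite("pics/v3.png",cv2.resize(a[200:370,390:510],(424,600)))
E
```

```text
13.5333 [ 0.5484 -0.1205  0.2178] [-0.0804  0.9968  0.0002] [-0.0738 -0.5416  0.5293] 0.0567071532688178
13.6333 0.056894398509092406
```

View pics/v2.png

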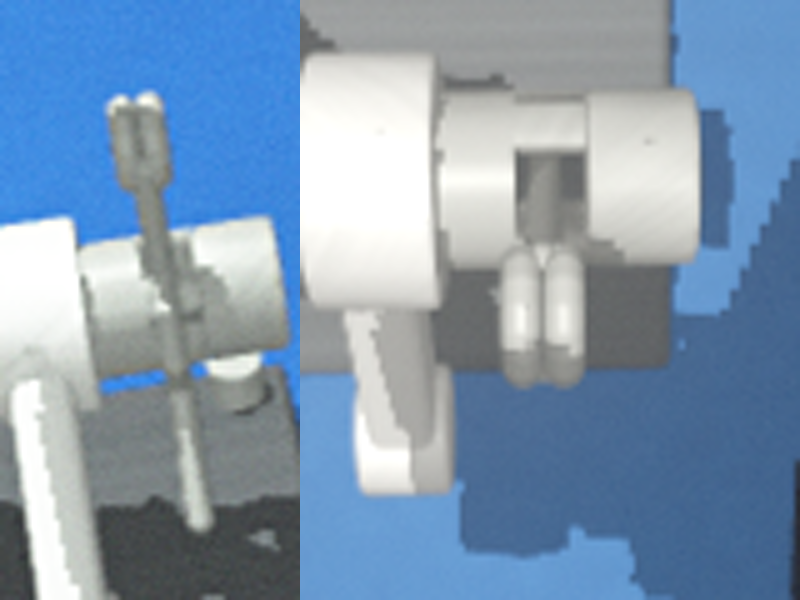

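View pics/v3.png

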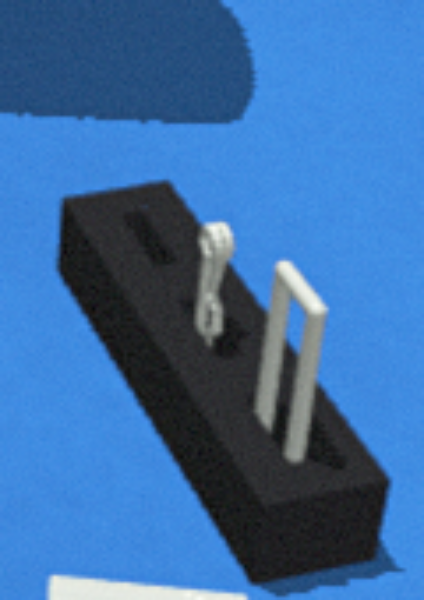

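```bash
python3 - <<'E'
from h import *
np.set_printoptions(precision=4,suppress=True)
print(tri(ray("wrist",317.9,242.7),ray("scene",207.5,247.9)))
o,d=ray("scene",219.5,324.3);print(o+d*((.0395-o[2])/d[2]))
s=observe();print(s['t'],s['eef_pos'],s['force'],np.abs(s['joint_velocities']).max()); sign_off()
E
```

```text
(array([ 0.5499, -0.1217,  0.1487]), np.float64(0.001192765075064229))
[ 0.5708 -0.1193  0.0395]
13.6333 [ 0.5481 -0.1204  0.2169] [ 0.6475 -0.0242 -0.1216] 0.004503324458142497
the job is handed in; nothing more can be done
```

I took the large R-clip from the rack, pushed its straight leg through the cross-hole until it reached the hard stop, let go and handed the job in at 13.6 s. The sign-off gives no verdict.

**Last checks after letting go:**

| Check | Measured | Required or expected |
|---|---|---|
| Head height above the shaft axis | 58.7 mm | 49 to 69 mm, about 59 seated |
| Head offset from the hole along x | about 11 mm | 9 mm |
| Head offset from the hole along y | under 1 mm | 12 mm or less |
| Bent-leg tip along x from the head | about 21 mm | 18 mm at rest |

- **Clip:** It stands upright and square to the shaft. The bent-leg tip position puts its swing at about 0.03 rad, under the 0.1 limit. I worked that out from pictures, since the joint is not read directly.
- **Forces:** The push-on force I saw peaked at about 4 N. It then reversed to -8 N as the leg snapped over, and reached 10.7 N at the hard stop.
- **Small clip and gripper:** The small R-clip is still standing in its pocket. The gripper is open and clear, about 115 mm above its release position.

**What went wrong or disagreed:** The fingertips were about 29 mm above the reported tool point, as measured from two cameras. Because of that, my first grip caught only the top of the coil and tipped the large clip about 10 mm in its pocket. I reopened, went 28 mm lower and gripped again, and the pads straightened it.

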